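# Drag a bed plate out of a deep parts slot with a rubber-footed picker

## Task

A smooth steel bed plate has slid to the back of the deep, narrow parts slot. Take the rubber-footed picker from its stand, reach down into the slot, press its foot gently on top of the plate and drag the plate along the uneven slot floor until all of it lies in the open tray in front of the slot, then put the picker back in its stand, upright and fully home. Touch the plate only with the picker, never press on it with more than 14 N, and leave the other things on the bench where they are.

Things in the scene. Friction and masses are not known exactly. Their poses are not given: they have to be found in the camera images.
- bay: fixed parts slot, aluminium, one side clear. Origin: on the bench under the middle of its mouth; x points from the mouth into the slot, z up. Open at top and mouth, closed at the back: inside 170 mm long (x 0 to 170), 40 mm wide; walls 6 mm thick, their top 106 mm above the bench; too deep and narrow for fingers. Floor level with the tray's, except for a ridge
- slot_floor (a point): point on the slot's floor line, 85 mm in from the mouth, 6 mm above the bench. Somewhere between the bay's x = 0 and 110 mm a shallow bent ridge crosses the floor: it rises and falls again at about 0.11 rad, over 70 to 90 mm in all, to a crest 4 to 5 mm high. Where it lies differs each time and is not measured
- tray (a point): middle of the open tray before the mouth, on its floor (bay x = -47 mm, 6 mm above the bench). The tray is as wide as the slot (40 mm), 94 mm long inside, flush with the slot floor, with a rim 6 mm thick whose top is 18 mm above the bench on both sides and at the end
- plate_center (a point): centre of the loose smooth dark steel bed plate, 56 (own x) x 34 x 8 mm, about 0.12 kg. It starts flat at the back of the slot, lengthwise, within 4 mm of the back wall; the foot does not fit behind it. Friction on the metal floor is about 0.35, of the rubber foot on it about 0.9: a press of some 3 to 12 N drags it, less may slip
- picker_handle (a point): centre of the picker's handle, a wooden block 30 x 30 mm, 60 mm tall, sides along x and y, z up. Below it a 12 mm steel rod ends in a round rubber foot (16 mm diameter), lowest point 145 mm below this centre, sprung along the rod: 5 N per mm, 10 mm travel. 0.19 kg. Starts upright in the stand, handle resting on its top. Grip the handle's middle from above with 50 N or more
- stand_top (a point): top centre of the fixed picker stand: grey upright square tube 44 x 44 mm, 120 mm high, on a foot plate 80 x 80 mm, with a square hole 20 x 20 mm down to 4 mm above the bench. With the picker fully home its handle's underside rests on this top, the handle's centre 30 mm above this point
- oil: clear oil bottle, 44 mm in diameter, 110 mm high; a bystander, leave it where it is. Origin at the middle of its underside
- bobbin: small steel bobbin, 24 mm in diameter, 13 mm high; a bystander, leave it where it is. Origin at the middle of its underside
- driver: black-handled screwdriver lying on the bench; a bystander, leave it where it is. Origin at the middle of its underside
- partsbin: grey divided parts bin, 100 x 80 x 40 mm; a bystander, leave it where it is. Origin at the middle of its underside
Not all that is in view belongs to the job. There is more than one size of the part that bears picker_handle; the job needs the larger. Leave any turquoise look-alike of the part that bears stand_top alone.

How it is judged:
On the way, in this order (a step that is already met when the one before it is completed fails the run):
1. the picker is lifted clear of its stand (z of picker_handle in the frame of stand_top above 0.1 m), for 0.1 s.
2. the picker's foot is on the plate inside the slot (contact force between picker and plate above 0.5 N and x of plate_center in the frame of bay above 0.05 m), for 0.1 s.
3. the whole plate has come out of the slot onto the open tray (x of plate_center in the frame of bay between -0.072 and -0.025 m and y of plate_center in the frame of bay between -0.012 and 0.012 m and z of plate_center in the frame of bay between 0.004 and 0.016 m and angle between plate_center's own z axis and vertical below 0.1 rad), for 0.2 s.
4. the picker is back in its stand (horizontal distance between picker_handle and stand_top below 0.008 m and z of picker_handle in the frame of stand_top between 0.022 and 0.036 m and angle between picker_handle's own z axis and vertical below 0.08 rad), for 0.2 s.
At the end, for the whole second after the job is handed in: plate still and flat on the tray floor, wholly in front of the slot (centre 25 to 72 mm before the mouth, within 12 mm of the centre line); picker at rest in its stand, upright within 0.08 rad, handle centre within 8 mm of the stand's axis and 22 to 36 mm above its top (all of step 3 and all of step 4 and linear speed of each of plate, picker below 0.02 m/s); the robot touches nothing.
It fails at once if the plate is pressed or pushed by the picker with more than 14 N (contact force between picker and plate above 14 N).
It fails at once if the gripper touches the plate (contact force between any of the fingers, the arm and plate above 0.3 N).
It fails at once if a bystander is moved by more than 15 mm (distance of any of oil, bobbin, driver, partsbin from where it was at the start of the episode above 0.015 m).
It also fails if it takes over 72 s, if anything falls off the work surface, if the arm or the gripper's body presses on something with over 40 N, if the wrist force passes 120 N, or if a joint passes its speed limit or range.

## Robot

A 6-joint arm with a two-finger parallel gripper is mounted at the origin on the work surface. World frame = base frame: x ahead of the robot, y to its left, z up, the work surface at z = 0. Lengths are in m, angles in rad, forces in N, time in s.
With the tool pointing down it reaches from about 0.35 to 0.975 m from the base axis. Payload 7.1 kg.
Tool frame: the origin (TCP) lies midway between the tips of the shut fingers; the grasp point (between the pads) lies manip.grip_depth behind it (manip.grip_depth is the distance from the TCP to the grasp point, in m); z points along the fingers, y is the line along which they close (so a half turn about z gives the same grasp; the last joint's range is limited). The gripper opens to 88 mm and grips with 3 to 60 N. Pads are 20 mm wide; open, the fingers measure 115 mm over their backs; the gripper's body (75 mm by 178 mm) begins 61 mm behind the grasp point.
Start: joints at [-1.205, 0.423, 1.63, -0, 1.089, -0.019], TCP at [0.235, -0.579, 0.223] pointing down, gripper open.
Joint ranges: [-3, 3], [-0.9, 2.11], [0.09, 2.58], [-1.31, 4.45], [0.11, 2.69], [-2.54, 2.54]. Speed limits (rad/s): [2.39, 2.39, 3.01, 3.14, 3.14, 3.14].

## Interface

Orientations are given as a unit quaternion [x, y, z, w].
In Python, from bench import manip gives the robot as it stands.
- The arm moves only by the tool play_rows, never from a script. Its argument "steps" is a list of rows, each a list of 7 numbers: the shift along the tool's x, y, z normalised to -1 to 1, where 1 is 0.3 m, then the turn, a rotation vector about the tool's x, y, z normalised to -1 to 1, where 1 is 360 degrees, then the opening, from -1 (shut) to 1 (fully open), so that 0 is half open. In form: [[dx, dy, dz, wx, wy, wz, hand], ...]. A call has 1 to 12 rows; each row shifts and turns the commanded pose from where the row before left it, along the tool's axes as they then stand; what a row does not reach is not made up. A row lasts 1/8 s, in which the tool goes at most 62.5 mm and 10.7 degrees, less where a joint would pass 70% of its speed; a pose out of reach is approached as far as the arm can. A call with a number of a shift or a turn outside -1 to 1 is refused whole. A call with a gripper value outside its range is refused whole. The fingers move at their own pace and stop on an object; "newtons" is the grip in N (left out, the last holds). Time passes only in rows, so rows that do not move let the fingers close. It gives the time, the measured TCP pose, the force, the opening and the grip force at its end, in the units of the state.
- manip.get_obs(): the state, without advancing time (a new reading comes with each control period).
- manip.capture(name): name is "scene" or "top"; returns (picture, depth): 480x640x3 uint8, red, green, blue; 480x640 float32, m along the optical axis (not along the pixel's ray), 0 where there is no reading.
- manip.camera_info(name): a dict with "fx", "fy", "cx", "cy" (pixels), "position" and "orientation" of the camera in the world. Camera axes: x right, y up, looking along -z (the intrinsics and any distortion apply to the point x, -y, -z); pixel columns grow to the right and rows downward; lengths in m; the calibration is good to about 2 mm. A picture is of the moment at which its call begins. camera_info takes no time and is no camera call.
- manip.finish_job(): hands the job in; it is judged then, once.
The state is a dict: "time": time; "joints": joint angles; "dq": joint speeds; "joint_efforts": joint torques, N m; "tcp_pos": TCP position; "tool_rot": TCP orientation; "wrist_force": force on the tool from outside, world axes, zero at the start; "torque": the same for the moment, N m; "gripper_width": finger opening in m; "gripper_force": force on a finger pad.
Only numpy, scipy, OpenCV 4.12 (cv2) and the standard library are available. Lean on these libraries where they do the work, as an engineer would, in place of code of your own. Each camera call takes 0.05 s, during which the arm holds its last target. There are 200 camera calls.

## Working session

There is one attempt and no reset: what is moved stays moved. The work goes in short steps, Python scripts to look and compute and a tool call to move; the robot and the scene stay as the last step left them, time stands still between calls to the robot, and variables do not carry over. Pictures are saved under pics/ and viewed, at most 10 in all, crops included, and the job is handed in when it is done.

Besides the shell and the picture viewer there is one more tool, called after "Request:" by a JSON object that holds its "api" and its "payload", one argument or row to a line. play_rows: Moves the arm, as the interface text tells. Its arguments: {"type":"object","properties":{"steps":{"type":"array"},"newtons":{"type":"number"}},"required":["steps"]}

```bash
mkdir -p pics
cat > h.py <<'E'
import numpy as np, cv2
from bench import manip
from scipy.spatial.transform import Rotation as R
def cap(n):
    im,d=manip.capture(n); np.savez(f'{n}.npz',im=im,d=d); return im,d
def world(n,d):
    c=manip.camera_info(n); v,u=np.mgrid[0:480,0:640]
    P=np.stack([(u-c['cx'])/c['fx']*d,-(v-c['cy'])/c['fy']*d,-d],-1)
    return P@R.from_quat(c['orientation']).as_matrix().T+np.array(c['position'])
E
python3 - <<'E'
from h import *
for n in('scene','top'):
    im,d=cap(n); cv2.imwrite(f'pics/{n}0.png',im[:,:,::-1]); print(manip.camera_info(n))
print(manip.get_obs(), manip.grip_depth)
E
```

```text
{'fx': 440.9945436091497, 'fy': 440.9945436091497, 'cx': 306.06825286612127, 'cy': 241.3485115619379, 'position': array([1.05947059, 0.30522412, 0.73724671]), 'orientation': array([0.18478308, 0.30535529, 0.81110537, 0.46338045])}
{'fx': 596.9081031886341, 'fy': 596.9081031886341, 'cx': 314.6243989607944, 'cy': 246.14693086287915, 'position': array([0.47157582, 0.02333104, 1.23499568]), 'orientation': array([ 0.03465275, -0.03214537, -0.70052431,  0.71206148])}
{'time': 0.1, 'joints': array([-1.20500035e+00,  4.23746281e-01,  1.63061485e+00,  5.08082698e-06,
        1.08862155e+00, -1.89886386e-02]), 'dq': array([-1.18188576e-03, -1.25592479e-03, -2.42722420e-03,  8.65160682e-05,
        1.32690723e-03,  9.03172056e-04]), 'joint_efforts': array([ 6.28828548e-04, -5.45609629e+01, -2.74325734e+01,  6.45099347e-02,
        1.87724578e-02, -3.65429867e-05]), 'tcp_pos': array([ 0.23444811, -0.57880819,  0.22199027]), 'tool_rot': array([ 9.81549606e-01,  1.91206403e-01, -1.17699012e-04, -6.84981032e-04]), 'wrist_force': array([-0.60704491, -0.27213487,  0.48949928]), 'torque': array([ 0.01062011,  0.03369795, -0.00959074]), 'gripper_force': 0.0, 'gripper_width': 0.08774280587518532} 0.0187
```

View pics/scene0.png

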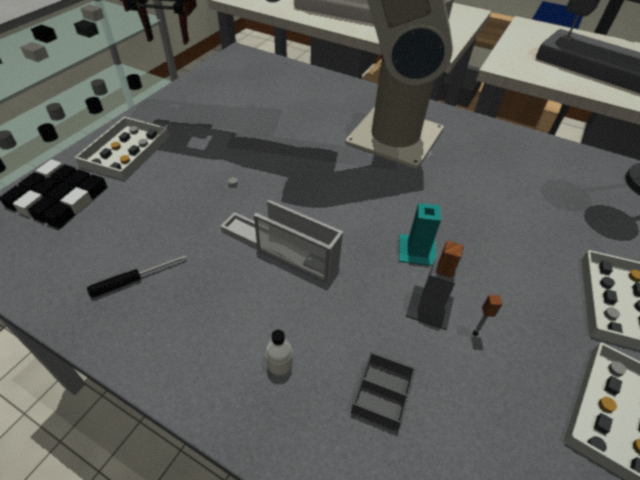

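View pics/top0.png

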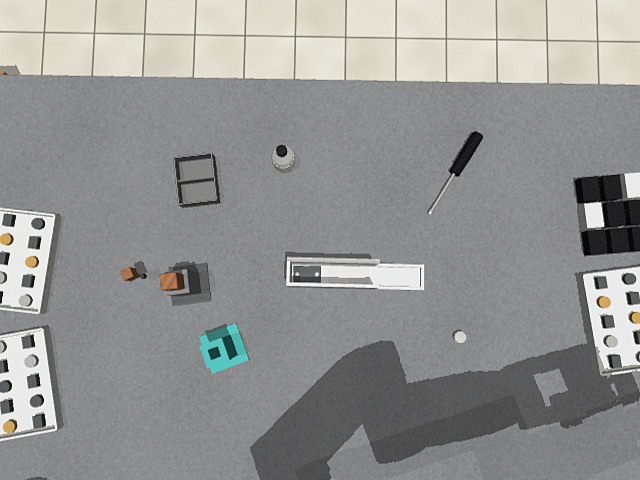

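Top view: the larger orange handle sits in the grey stand at (172,282). A smaller look-alike is on the bench at (128,273), and the turquoise decoy stand is at (224,348). The bay spans (287..378, 258..290) with the dark plate at (305,272), and the tray runs right to (424,277). I'll use the larger handle in the grey stand, measure it, and confirm it in a crop.

Run:
```python
from h import *
z=np.load('top.npz'); im,d=z['im'],z['d']; P=world('top',d)
im2=cv2.resize(im[220:370,100:440],None,fx=2.3,fy=2.3,interpolation=cv2.INTER_CUBIC); cv2.imwrite('pics/crop1.png',im2[:,:,::-1])
def rect(name,u0,u1,v0,v1,zl,zh,color=None):
    m=np.zeros(d.shape,bool); m[v0:v1,u0:u1]=1; m&=(P[...,2]>zl)&(P[...,2]<zh)&(d>0)
    if color is not None: m&=color
    q=P[m]; r=cv2.minAreaRect((q[:,:2]*1000).astype(np.float32)); print(name,m.sum(),np.median(q[:,2]).round(4),np.mean(q[:,:2],0).round(4),r)
    return q
print('bench z',np.median(P[100:150,300:400,2]), np.median(P[300:320,300:400,2]))
rect('handle big',150,215,255,310,.17,.20)
rect('stand',150,215,255,310,.112,.125)
rect('foot',150,215,255,310,.003,.02)
rect('handle sm',110,150,255,290,.03,.3)
rect('turq',190,260,315,380,.1,.14)
rect('bay top',270,440,240,300,.10,.112)
rect('tray rim',375,440,250,300,.0155,.022)
I=im.astype(int).sum(2)
rect('plate',289,322,262,285,.005,.03,I<240)
h,e=np.histogram(P[250:300,150:215,2],bins=30,range=(0,.2));print(h)
```

```text
bench z -0.0007421285897983854 -0.0007207662620483113
handle big 300 0.1789 [0.5052 0.2848] ((505.5245666503906, 285.6827392578125), (29.940168380737305, 30.641021728515625), 7.795351505279541)
stand 244 0.1193 [0.5032 0.278 ] ((505.4268798828125, 286.1507568359375), (44.121219635009766, 45.43357849121094), 8.063562393188477)
foot 621 0.0046 [0.5055 0.2825] ((509.3919982910156, 300.9501953125), (112.37387084960938, 132.38107299804688), 1.816880226135254)
handle sm 201 0.1139 [0.5197 0.3778] ((520.1088256835938, 379.88970947265625), (20.67074966430664, 20.997814178466797), 25.61097526550293)
turq 521 0.1191 [0.3763 0.2099] ((375.9401550292969, 211.15167236328125), (43.88396453857422, 45.566219329833984), 21.362430572509766)
bay top 772 0.1053 [0.5318 0.0007] ((529.4671020507812, -6.334007263183594), (175.89309692382812, 54.20159149169922), 89.6625747680664)
tray rim 256 0.0177 [ 0.5288 -0.1532] ((527.64453125, -144.6896514892578), (51.14336013793945, 98.32087707519531), 0.8622549176216125)
plate 172 0.0133 [0.5222 0.0467] ((530.878662109375, 46.38164520263672), (31.11333656311035, 59.404327392578125), 0.8626164793968201)
[1238   78   15   14   21   14   15   19   17   18   22   15   20   18
   19   22   21  147   94   18   12   13   12   21   18   14  203   88
    0    0]
```

View pics/crop1.png

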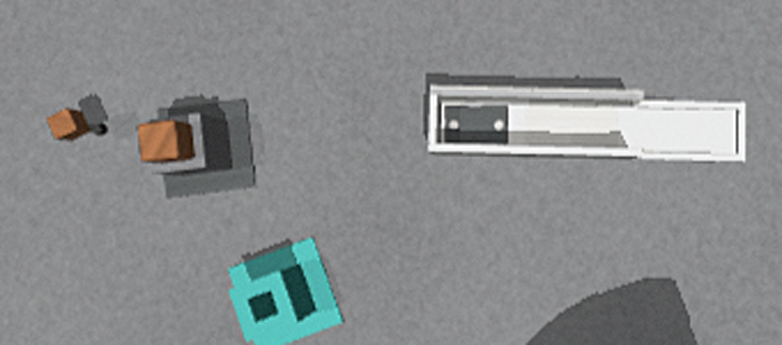

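The crop confirms it: the large orange handle is in the dark grey stand (crop 165,140). The small one stands apart (68,123), and the turquoise stand (262,305) is left alone. The plate is at the slot's closed left end (476,124). Next I'll refine the bay line and floor profile and check the handle with the scene camera.

```bash
cat >> h.py <<'E'
def mv(target,obs=None):
    o=obs or manip.get_obs(); r=R.from_quat(o['tool_rot']); dl=np.array(target)-o['tcp_pos']
    return (r.inv().apply(dl)/0.3).round(4)
E
python3 - <<'E'
from h import *
z=np.load('top.npz'); im,d=z['im'],z['d']; P=world('top',d)
I=im.astype(int).sum(2)
def edges(zl,zh,y0,y1):
    q=P[240:305,270:440].reshape(-1,3); q=q[(q[:,2]>zl)&(q[:,2]<zh)&(q[:,1]>y0)&(q[:,1]<y1)]
    lo=[];hi=[]
    for y in np.arange(y0,y1,.004):
        s=q[(abs(q[:,1]-y)<.002)]
        if len(s)>2: lo.append((y,s[:,0].min()));hi.append((y,s[:,0].max()))
    for a in(lo,hi):
        a=np.array(a); p=np.polyfit(a[:,0],a[:,1],1); print(len(a),p.round(4),np.median(a[:,1]).round(4),(a[:,1]-np.polyval(p,a[:,0])).std().round(4))
print('bay');edges(.100,.112,-.085,.075); print('tray');edges(.0155,.022,-.188,-.11)
q=P[240:305,270:440].reshape(-1,3); 
for zl,zh in((.1,.112),(.0155,.022)):
    s=q[(q[:,2]>zl)&(q[:,2]<zh)]; print(s[:,1].min(),s[:,1].max())
# floor profile
for y in np.arange(-.185,.08,.01):
    s=q[(abs(q[:,1]-y)<.005)&(abs(q[:,0]-.533)<.008)&(q[:,2]<.03)]
    print(round(y,3),len(s),(np.median(s[:,2])*1000).round(1) if len(s) else None, end=' | ')
z=np.load('scene.npz'); im,d=z['im'],z['d']; P=world('scene',d)
print()
def rect(name,u0,u1,v0,v1,zl,zh):
    q=P[v0:v1,u0:u1].reshape(-1,3); q=q[(q[:,2]>zl)&(q[:,2]<zh)]
    print(name,len(q),np.median(q[:,2]).round(4),cv2.minAreaRect((q[:,:2]*1000).astype(np.float32)))
print('bench',np.median(P[380:420,200:260,2]))
rect('handle',425,470,235,285,.172,.19); rect('bay',215,350,195,285,.1,.112)
rect('handle side',425,470,235,285,.13,.19); rect('tray',215,260,205,250,.0155,.022)
print(mv([.505,.286,.222]))
E
```

```text
bay
40 [0.0087 0.5032] 0.503 0.0005
40 [0.0052 0.5556] 0.5556 0.0007
tray
20 [-0.0251  0.4988] 0.5023 0.0007
20 [0.0164 0.5548] 0.5527 0.0006
-0.09442845362233751 0.08166286152172167
-0.19354231051234946 0.07572158249457789
-0.185 47 5.7 | -0.175 40 4.9 | -0.165 39 5.0 | -0.155 38 5.0 | -0.145 38 5.3 | -0.135 34 5.7 | -0.125 35 4.5 | -0.115 38 4.7 | -0.105 38 4.7 | -0.095 40 5.3 | -0.085 39 5.1 | -0.075 35 5.6 | -0.065 38 6.5 | -0.055 40 8.3 | -0.045 40 9.4 | -0.035 40 9.8 | -0.025 37 8.3 | -0.015 34 7.0 | -0.005 29 7.2 | 0.005 35 4.5 | 0.015 37 7.4 | 0.025 39 13.0 | 0.035 40 12.7 | 0.045 40 13.1 | 0.055 40 13.3 | 0.065 37 14.3 | 0.075 25 11.7 | 
bench -0.0008452469161319698
handle 278 0.1787 ((508.5961608886719, 284.0562744140625), (31.148353576660156, 30.016298294067383), 7.972202777862549)
bay 792 0.1048 ((531.63623046875, -9.147491455078125), (177.95822143554688, 57.81340789794922), 89.48371124267578)
handle side 592 0.1698 ((508.78497314453125, 284.14630126953125), (31.47975730895996, 30.22456169128418), 7.75244140625)
tray 193 0.0173 ((530.6471557617188, -142.9685821533203), (106.74954986572266, 53.43889617919922), 88.69751739501953)
[ 1.9179 -2.3334  0.0033]
```

Request:
{"api": "play_rows", "payload": {
  "steps": [
    [0, 0, 0, 0, 0, 0.0198, 1],
    [0, 0, 0, 0, 0, 0.0198, 1],
    [0.12, -0.12, 0, 0, 0, 0, 1],
    [0.12, -0.12, 0, 0, 0, 0, 1],
    [0.12, -0.12, 0, 0, 0, 0, 1],
    [0.12, -0.12, 0, 0, 0, 0, 1],
    [0.12, -0.12, 0, 0, 0, 0, 1],
    [0.12, -0.12, 0, 0, 0, 0, 1],
    [0.04, -0.15, 0, 0, 0, 0, 1],
    [0.04, -0.15, 0, 0, 0, 0, 1],
    [0.04, -0.15, 0, 0, 0, 0, 1],
    [0.04, -0.15, 0, 0, 0, 0, 1]
  ],
  "newtons": 60
}}

```text
time: 1.6
tcp_pos: [0.4423, -0.1496, 0.2225]
tool_rot: [0.998, 0.068, -0.0, -0.0]
wrist_force: [1.7, -0.1, 0.2]
gripper_width: 0.0878
gripper_force: 0.0
```

Run:
```python
from h import *
o=manip.get_obs(); print(o['time'],o['tcp_pos'],R.from_quat(o['tool_rot']).as_matrix().round(4).tolist(),mv([.507,.285,.222]),o['wrist_force'])
```

```text
1.6 [ 0.44234611 -0.1496154   0.22252503] [[0.9908, 0.1354, -0.0002], [0.1354, -0.9908, 0.0001], [-0.0002, -0.0002, -1.0]] [ 0.4097 -1.4062  0.0019] [ 1.71954091 -0.12864365  0.1819794 ]
```

Request:
{"api": "play_rows", "payload": {
  "steps": [
    [0.041, -0.141, 0, 0, 0, 0, 1],
    [0.041, -0.141, 0, 0, 0, 0, 1],
    [0.041, -0.141, 0, 0, 0, 0, 1],
    [0.041, -0.141, 0, 0, 0, 0, 1],
    [0.041, -0.141, 0, 0, 0, 0, 1],
    [0.041, -0.141, 0, 0, 0, 0, 1],
    [0.041, -0.141, 0, 0, 0, 0, 1],
    [0.041, -0.141, 0, 0, 0, 0, 1],
    [0.041, -0.141, 0, 0, 0, 0, 1],
    [0.041, -0.141, 0, 0, 0, 0, 1],
    [0, 0, 0, 0, 0, 0, 1],
    [0, 0, 0, 0, 0, 0, 1]
  ]
}}

```text
time: 3.1
tcp_pos: [0.5064, 0.284, 0.2221]
tool_rot: [0.998, 0.068, -0.001, 0.0]
wrist_force: [-0.1, 0.0, 0.4]
gripper_width: 0.0876
gripper_force: 0.0
```

Run:
```python
from h import *
o=manip.get_obs(); print(o['time'],o['tcp_pos'],R.from_quat(o['tool_rot']).as_matrix().round(4).tolist(),mv([.507,.285,.1315]))
im,d=cap('top'); cv2.imwrite('pics/top1.png',cv2.resize(im[200:360,80:320],None,fx=3,fy=3)[:,:,::-1])
```

```text
3.1 [0.50640813 0.28398428 0.22212362] [[0.9907, 0.136, -0.0012], [0.136, -0.9907, -0.001], [-0.0013, 0.0008, -1.0]] [ 0.0028 -0.0033  0.3021]
```

View pics/top1.png

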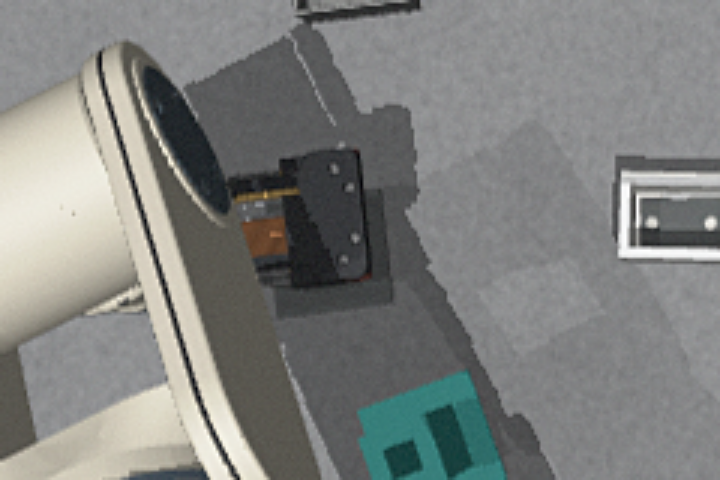

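The gripper is over the orange handle (265,237), closing along world y, and the turquoise stand (410,430) is clear. Descending.

Request:
{"api": "play_rows", "payload": {
  "steps": [
    [0.003, -0.003, 0.1, 0, 0, 0, 1],
    [0, 0, 0.1, 0, 0, 0, 1],
    [0, 0, 0.07, 0, 0, 0, 1],
    [0, 0, 0.032, 0, 0, 0, 1],
    [0, 0, 0, 0, 0, 0, 1],
    [0, 0, 0, 0, 0, 0, -1],
    [0, 0, 0, 0, 0, 0, -1],
    [0, 0, 0, 0, 0, 0, -1],
    [0, 0, 0, 0, 0, 0, -1],
    [0, 0, 0, 0, 0, 0, -1],
    [0, 0, 0, 0, 0, 0, -1]
  ],
  "newtons": 60
}}

```text
time: 4.53
tcp_pos: [0.5078, 0.2856, 0.1321]
tool_rot: [0.998, 0.068, -0.0, 0.0]
wrist_force: [0.6, -1.9, 0.4]
gripper_width: 0.0312
gripper_force: 1.2
```

Request:
{"api": "play_rows", "payload": {
  "steps": [
    [0, 0, 0, 0, 0, 0, -1],
    [0, 0, 0, 0, 0, 0, -1],
    [0, 0, 0, 0, 0, 0, -1],
    [0, 0, 0, 0, 0, 0, -1]
  ],
  "newtons": 60
}}

```text
time: 5.03
tcp_pos: [0.5078, 0.2856, 0.1321]
tool_rot: [0.998, 0.068, -0.0, 0.0]
wrist_force: [-1.4, -0.6, 0.5]
gripper_width: 0.03
gripper_force: 60.0
```

Run:
```python
from h import *
o=manip.get_obs(); print(o)
```

```text
{'time': 5.025, 'joints': array([ 4.91925815e-01,  4.79743056e-01,  1.78660485e+00, -1.54829859e-05,
        8.75320146e-01,  1.92676949e+00]), 'dq': array([-1.38823794e-03, -9.51714160e-05,  4.19511812e-04, -6.12393798e-05,
       -1.24114424e-04, -1.28559883e-03]), 'joint_efforts': array([ 2.04045307e-01, -5.28776407e+01, -2.26814353e+01,  7.20020570e-02,
       -1.72538739e-01,  6.81956182e-03]), 'tcp_pos': array([0.50778584, 0.28560105, 0.13206458]), 'tool_rot': array([ 9.97690161e-01,  6.79289377e-02, -3.19153754e-05,  2.09245785e-05]), 'wrist_force': array([-1.43900833, -0.59856414,  0.45248999]), 'torque': array([-0.02942546,  0.07053546,  0.03494724]), 'gripper_force': 60.000025033950806, 'gripper_width': 0.0299708999088275}
```

Request:
{"api": "play_rows", "payload": {
  "steps": [
    [0, 0, -0.04, 0, 0, 0, -1],
    [0, 0, -0.1, 0, 0, 0, -1],
    [0, 0, -0.1, 0, 0, 0, -1],
    [0, 0, -0.1, 0, 0, 0, -1],
    [0, 0, -0.1, 0, 0, 0, -1],
    [0, 0, -0.06, 0, 0, 0, -1],
    [0, 0, 0, 0, 0, 0, -1]
  ]
}}

```text
time: 5.9
tcp_pos: [0.5084, 0.286, 0.2835]
tool_rot: [0.998, 0.068, 0.001, -0.001]
wrist_force: [0.3, -0.0, -2.3]
gripper_width: 0.0297
gripper_force: 60.0
```

Run:
```python
from h import *
o=manip.get_obs(); print(o['tcp_pos'],mv([.531,.046,o['tcp_pos'][2]]),o['wrist_force'],o['gripper_width'],mv([0.531-.00146,-.142,0])-mv([.531,.046,0]))
```

```text
[0.50835226 0.28596409 0.28348392] [-0.0337  0.8027 -0.0009] [ 0.27188506 -0.00660374 -2.31970551] 0.029679852809714864 [-0.0897  0.6202 -0.0009]
```

Request:
{"api": "play_rows", "payload": {
  "steps": [
    [-0.004, 0.06, 0, 0, 0, 0, -1],
    [-0.005, 0.12, 0, 0, 0, 0, -1],
    [-0.005, 0.12, 0, 0, 0, 0, -1],
    [-0.005, 0.12, 0, 0, 0, 0, -1],
    [-0.005, 0.12, 0, 0, 0, 0, -1],
    [-0.005, 0.12, 0, 0, 0, 0, -1],
    [-0.004, 0.1, 0, 0, 0, 0, -1],
    [0, 0.042, 0, 0, 0, 0, -1],
    [0, 0, 0, 0, 0, 0, -1],
    [0, 0, 0, 0, 0, 0, -1]
  ]
}}

```text
time: 7.15
tcp_pos: [0.5304, 0.0465, 0.2817]
tool_rot: [0.998, 0.068, -0.0, -0.0]
wrist_force: [-0.6, 0.0, -1.9]
gripper_width: 0.0297
gripper_force: 60.0
```

Run:
```python
from h import *
o=manip.get_obs(); print(o['tcp_pos'],mv([.531,.046,.142]),o['wrist_force'])
im,d=cap('scene'); cv2.imwrite('pics/s2.png',cv2.resize(im[120:300,190:390],None,fx=3,fy=3)[:,:,::-1])
```

```text
[0.53035565 0.04650434 0.28174673] [0.0022 0.0021 0.4658] [-0.57208033  0.01645091 -1.86831087]
```

View pics/s2.png

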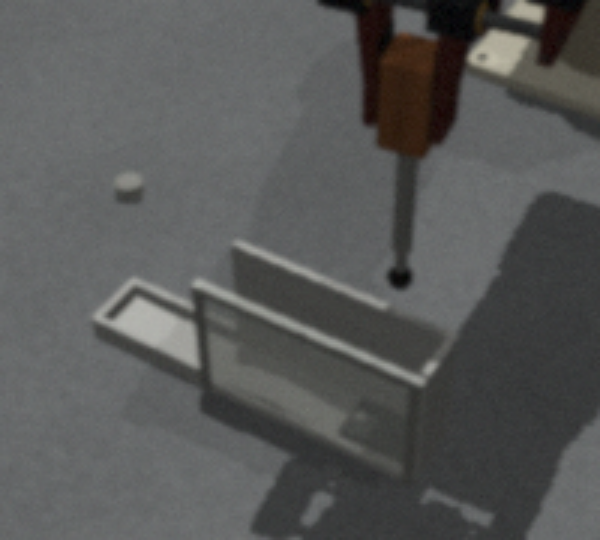

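The picker is upright with its foot at (400,277), above the slot. The plate shows through the clear wall at (380,420). Lowering to about 9 mm above contact.

Request:
{"api": "play_rows", "payload": {
  "steps": [
    [0.002, 0.002, 0.06, 0, 0, 0, -1],
    [0, 0, 0.1, 0, 0, 0, -1],
    [0, 0, 0.1, 0, 0, 0, -1],
    [0, 0, 0.1, 0, 0, 0, -1],
    [0, 0, 0.06, 0, 0, 0, -1],
    [0, 0, 0.02, 0, 0, 0, -1],
    [0, 0, 0, 0, 0, 0, -1],
    [0, 0, 0, 0, 0, 0, -1]
  ]
}}

```text
time: 8.2
tcp_pos: [0.5319, 0.0457, 0.1509]
tool_rot: [0.998, 0.068, 0.001, -0.0]
wrist_force: [0.2, 0.8, -2.2]
gripper_width: 0.0296
gripper_force: 60.0
```

Request:
{"api": "play_rows", "payload": {
  "steps": [
    [0, 0, 0.01, 0, 0, 0, -1],
    [0, 0, 0.01, 0, 0, 0, -1],
    [0, 0, 0, 0, 0, 0, -1]
  ]
}}

```text
time: 8.57
tcp_pos: [0.5311, 0.0453, 0.1439]
tool_rot: [0.998, 0.068, -0.0, -0.0]
wrist_force: [1.0, -0.0, -1.7]
gripper_width: 0.0301
gripper_force: 60.0
```

Request:
{"api": "play_rows", "payload": {
  "steps": [
    [0, 0, 0.004, 0, 0, 0, -1],
    [0, 0, 0.004, 0, 0, 0, -1],
    [0, 0, 0, 0, 0, 0, -1]
  ]
}}

```text
time: 8.95
tcp_pos: [0.5312, 0.0454, 0.1416]
tool_rot: [0.998, 0.068, -0.0, 0.0]
wrist_force: [0.6, -0.5, -1.5]
gripper_width: 0.03
gripper_force: 60.0
```

Request:
{"api": "play_rows", "payload": {
  "steps": [
    [0, 0, 0.004, 0, 0, 0, -1],
    [0, 0, 0, 0, 0, 0, -1]
  ]
}}

```text
time: 9.2
tcp_pos: [0.5314, 0.0454, 0.1406]
tool_rot: [0.998, 0.068, 0.0, 0.0]
wrist_force: [-1.2, 0.3, -0.9]
gripper_width: 0.0298
gripper_force: 60.0
```

Request:
{"api": "play_rows", "payload": {
  "steps": [
    [0, 0, 0.004, 0, 0, 0, -1],
    [0, 0, 0, 0, 0, 0, -1]
  ]
}}

```text
time: 9.45
tcp_pos: [0.5315, 0.0454, 0.1396]
tool_rot: [0.998, 0.068, 0.0, 0.0]
wrist_force: [-1.2, -0.2, 4.3]
gripper_width: 0.0295
gripper_force: 60.0
```

Request:
{"api": "play_rows", "payload": {
  "steps": [
    [-0.0024, 0.0165, 0.001, 0, 0, 0, -1],
    [-0.0024, 0.0165, 0, 0, 0, 0, -1],
    [0, 0, 0, 0, 0, 0, -1]
  ]
}}

```text
time: 9.82
tcp_pos: [0.5317, 0.035, 0.1393]
tool_rot: [0.998, 0.068, 0.001, 0.0]
wrist_force: [0.4, 0.6, 4.5]
gripper_width: 0.0303
gripper_force: 60.0
```

Request:
{"api": "play_rows", "payload": {
  "steps": [
    [-0.0024, 0.0165, 0, 0, 0, 0, -1],
    [-0.0024, 0.0165, 0, 0, 0, 0, -1],
    [0, 0, 0, 0, 0, 0, -1]
  ]
}}

```text
time: 10.2
tcp_pos: [0.5314, 0.0251, 0.1392]
tool_rot: [0.998, 0.068, 0.0, -0.0]
wrist_force: [0.9, 0.5, 5.9]
gripper_width: 0.03
gripper_force: 60.0
```

Run:
```python
from h import *
im,d=cap('scene'); cv2.imwrite('pics/s3.png',cv2.resize(im[180:300,210:370],None,fx=4,fy=4,interpolation=cv2.INTER_CUBIC)[:,:,::-1])
print(manip.get_obs()['wrist_force'])
```

```text
[-0.52266043  0.93434955  6.29595056]
```

View pics/s3.png

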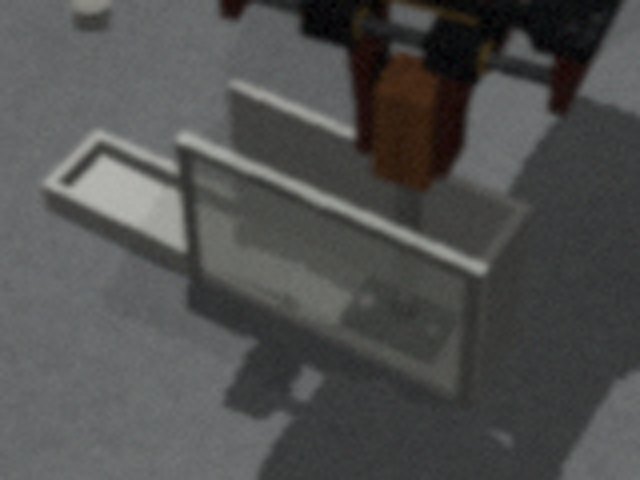

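The plate is following. The foot sits at (405,300) between its two dots (365,298) and (432,328), and a gap has opened behind it. It's starting up the ridge, so I'll raise the tool as it moves.

Request:
{"api": "play_rows", "payload": {
  "steps": [
    [-0.002, 0.014, -0.001, 0, 0, 0, -1],
    [-0.002, 0.014, -0.001, 0, 0, 0, -1],
    [0, 0, 0, 0, 0, 0, -1]
  ]
}}

```text
time: 10.62
tcp_pos: [0.5313, 0.0167, 0.1398]
tool_rot: [0.998, 0.068, 0.0, -0.0]
wrist_force: [1.1, 1.1, 5.9]
gripper_width: 0.0296
gripper_force: 60.0
```

Request:
{"api": "play_rows", "payload": {
  "steps": [
    [-0.002, 0.014, -0.0014, 0, 0, 0, -1],
    [-0.002, 0.014, -0.0014, 0, 0, 0, -1],
    [0, 0, 0, 0, 0, 0, -1]
  ]
}}

```text
time: 11.0
tcp_pos: [0.531, 0.008, 0.1404]
tool_rot: [0.998, 0.068, 0.0, 0.0]
wrist_force: [0.3, 1.0, 5.2]
gripper_width: 0.0298
gripper_force: 60.0
```

Request:
{"api": "play_rows", "payload": {
  "steps": [
    [-0.002, 0.014, -0.0012, 0, 0, 0, -1],
    [-0.002, 0.014, -0.0012, 0, 0, 0, -1],
    [0, 0, 0, 0, 0, 0, -1]
  ]
}}

```text
time: 11.38
tcp_pos: [0.5308, -0.0006, 0.141]
tool_rot: [0.998, 0.068, -0.0, 0.0]
wrist_force: [-0.1, 1.6, 3.0]
gripper_width: 0.0296
gripper_force: 60.0
```

Request:
{"api": "play_rows", "payload": {
  "steps": [
    [-0.0015, 0.0105, 0.0008, 0, 0, 0, -1],
    [-0.0015, 0.0105, 0, 0, 0, 0, -1],
    [0, 0, 0, 0, 0, 0, -1]
  ]
}}

```text
time: 11.75
tcp_pos: [0.531, -0.0067, 0.141]
tool_rot: [0.998, 0.068, 0.0, 0.0]
wrist_force: [-0.5, 2.1, 4.5]
gripper_width: 0.0299
gripper_force: 60.0
```

Request:
{"api": "play_rows", "payload": {
  "steps": [
    [-0.0018, 0.0125, -0.0005, 0, 0, 0, -1],
    [-0.0018, 0.0125, -0.0005, 0, 0, 0, -1],
    [0, 0, 0, 0, 0, 0, -1]
  ]
}}

```text
time: 12.12
tcp_pos: [0.5311, -0.0143, 0.1414]
tool_rot: [0.998, 0.068, 0.0, 0.0]
wrist_force: [-0.5, 1.4, 6.0]
gripper_width: 0.0294
gripper_force: 60.0
```

Request:
{"api": "play_rows", "payload": {
  "steps": [
    [-0.0018, 0.0125, -0.0014, 0, 0, 0, -1],
    [-0.0018, 0.0125, -0.0014, 0, 0, 0, -1],
    [0, 0, 0, 0, 0, 0, -1]
  ]
}}

```text
time: 12.5
tcp_pos: [0.5308, -0.022, 0.142]
tool_rot: [0.998, 0.068, -0.0, 0.0]
wrist_force: [0.4, 1.4, 4.3]
gripper_width: 0.0296
gripper_force: 60.0
```

Request:
{"api": "play_rows", "payload": {
  "steps": [
    [-0.0018, 0.0125, -0.0007, 0, 0, 0, -1],
    [-0.0018, 0.0125, -0.0007, 0, 0, 0, -1],
    [0, 0, 0, 0, 0, 0, -1]
  ]
}}

```text
time: 12.88
tcp_pos: [0.5308, -0.0295, 0.1426]
tool_rot: [0.998, 0.068, 0.0, -0.0]
wrist_force: [-0.2, 2.9, 4.8]
gripper_width: 0.0301
gripper_force: 60.0
```

Request:
{"api": "play_rows", "payload": {
  "steps": [
    [-0.0018, 0.0125, -0.0005, 0, 0, 0, -1],
    [-0.0012, 0.0085, 0, 0, 0, 0, -1],
    [0, 0, 0, 0, 0, 0, -1]
  ]
}}

```text
time: 13.25
tcp_pos: [0.5309, -0.0357, 0.1429]
tool_rot: [0.998, 0.068, 0.0, -0.0]
wrist_force: [-0.6, 2.9, 7.0]
gripper_width: 0.03
gripper_force: 60.0
```

Request:
{"api": "play_rows", "payload": {
  "steps": [
    [-0.0012, 0.0085, -0.0018, 0, 0, 0, -1],
    [-0.0012, 0.0085, -0.0014, 0, 0, 0, -1],
    [0, 0, 0, 0, 0, 0, -1]
  ]
}}

```text
time: 13.62
tcp_pos: [0.5309, -0.0411, 0.1438]
tool_rot: [0.998, 0.068, 0.0, 0.0]
wrist_force: [-0.4, 1.4, 6.1]
gripper_width: 0.0295
gripper_force: 60.0
```

Request:
{"api": "play_rows", "payload": {
  "steps": [
    [-0.0012, 0.0085, -0.0005, 0, 0, 0, -1],
    [-0.0012, 0.0085, 0, 0, 0, 0, -1],
    [0, 0, 0, 0, 0, 0, -1]
  ]
}}

```text
time: 14.0
tcp_pos: [0.5307, -0.0464, 0.1437]
tool_rot: [0.998, 0.068, 0.0, 0.0]
wrist_force: [0.7, -0.3, 3.8]
gripper_width: 0.0298
gripper_force: 60.0
```

Request:
{"api": "play_rows", "payload": {
  "steps": [
    [-0.0012, 0.0085, 0.001, 0, 0, 0, -1],
    [-0.0012, 0.0085, 0.0012, 0, 0, 0, -1],
    [0, 0, 0, 0, 0, 0, -1]
  ]
}}

```text
time: 14.38
tcp_pos: [0.5306, -0.0513, 0.143]
tool_rot: [0.998, 0.068, -0.0, 0.0]
wrist_force: [-1.1, 0.9, 5.4]
gripper_width: 0.0299
gripper_force: 60.0
```

Request:
{"api": "play_rows", "payload": {
  "steps": [
    [-0.0018, 0.0125, 0.0006, 0, 0, 0, -1],
    [-0.0018, 0.0125, 0.0008, 0, 0, 0, -1],
    [0, 0, 0, 0, 0, 0, -1]
  ]
}}

```text
time: 14.75
tcp_pos: [0.5305, -0.059, 0.1426]
tool_rot: [0.998, 0.068, -0.0, 0.0]
wrist_force: [-0.1, -0.7, 5.0]
gripper_width: 0.0297
gripper_force: 60.0
```

Request:
{"api": "play_rows", "payload": {
  "steps": [
    [-0.0018, 0.0125, 0.0008, 0, 0, 0, -1],
    [-0.0018, 0.0125, 0.0008, 0, 0, 0, -1],
    [0, 0, 0, 0, 0, 0, -1]
  ]
}}

```text
time: 15.12
tcp_pos: [0.5305, -0.0665, 0.1421]
tool_rot: [0.998, 0.068, -0.0, 0.0]
wrist_force: [0.1, -0.7, 3.3]
gripper_width: 0.03
gripper_force: 60.0
```

Request:
{"api": "play_rows", "payload": {
  "steps": [
    [-0.0018, 0.0125, 0.0016, 0, 0, 0, -1],
    [-0.0018, 0.0125, 0.0016, 0, 0, 0, -1],
    [0, 0, 0, 0, 0, 0, -1]
  ]
}}

```text
time: 15.5
tcp_pos: [0.5306, -0.0741, 0.1413]
tool_rot: [0.998, 0.068, 0.0, 0.0]
wrist_force: [0.2, 1.5, 5.5]
gripper_width: 0.0297
gripper_force: 60.0
```

Request:
{"api": "play_rows", "payload": {
  "steps": [
    [-0.0018, 0.0125, 0.0008, 0, 0, 0, -1],
    [-0.0018, 0.0125, 0.0008, 0, 0, 0, -1],
    [0, 0, 0, 0, 0, 0, -1]
  ]
}}

```text
time: 15.88
tcp_pos: [0.5307, -0.0817, 0.1409]
tool_rot: [0.998, 0.068, 0.0, 0.0]
wrist_force: [-0.2, 0.7, 4.8]
gripper_width: 0.0298
gripper_force: 60.0
```

Run:
```python
from h import *
im,d=cap('scene'); cv2.imwrite('pics/s4.png',cv2.resize(im[180:300,210:370],None,fx=4,fy=4,interpolation=cv2.INTER_CUBIC)[:,:,::-1])
```

```text
(no output)
```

View pics/s4.png

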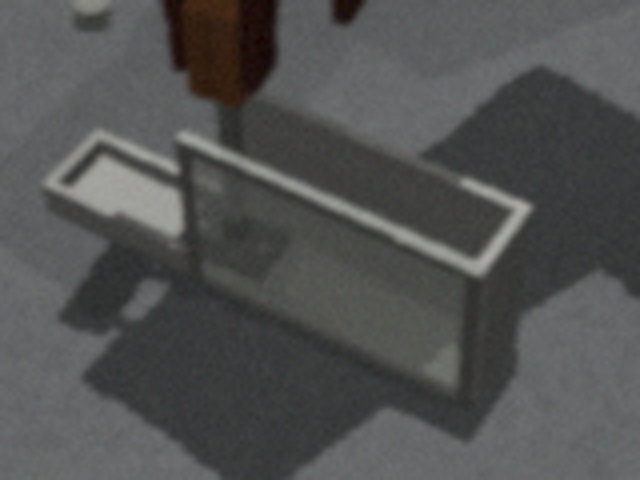

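The plate (about 200–285, 225–270) follows with the foot still near its middle, and its front end is at the mouth. Continuing.

Request:
{"api": "play_rows", "payload": {
  "steps": [
    [-0.002, 0.0135, 0.0009, 0, 0, 0, -1],
    [-0.002, 0.0135, 0.0009, 0, 0, 0, -1],
    [0, 0, 0, 0, 0, 0, -1]
  ]
}}

```text
time: 16.3
tcp_pos: [0.5305, -0.0899, 0.1403]
tool_rot: [0.998, 0.068, 0.0, 0.0]
wrist_force: [-0.4, 1.2, 5.3]
gripper_width: 0.0297
gripper_force: 60.0
```

Request:
{"api": "play_rows", "payload": {
  "steps": [
    [-0.002, 0.0135, 0.0008, 0, 0, 0, -1],
    [-0.002, 0.0135, 0.0008, 0, 0, 0, -1],
    [0, 0, 0, 0, 0, 0, -1]
  ]
}}

```text
time: 16.68
tcp_pos: [0.5304, -0.0981, 0.1398]
tool_rot: [0.998, 0.068, 0.0, 0.0]
wrist_force: [0.1, 0.8, 5.1]
gripper_width: 0.0296
gripper_force: 60.0
```

Request:
{"api": "play_rows", "payload": {
  "steps": [
    [-0.002, 0.0135, 0.0006, 0, 0, 0, -1],
    [-0.002, 0.0135, 0.0003, 0, 0, 0, -1],
    [-0.002, 0.0135, 0, 0, 0, 0, -1],
    [0, 0, 0, 0, 0, 0, -1]
  ]
}}

```text
time: 17.18
tcp_pos: [0.5302, -0.1104, 0.1394]
tool_rot: [0.998, 0.068, 0.0, 0.0]
wrist_force: [0.0, 0.2, 4.4]
gripper_width: 0.0296
gripper_force: 60.0
```

Request:
{"api": "play_rows", "payload": {
  "steps": [
    [-0.002, 0.0135, 0, 0, 0, 0, -1],
    [-0.002, 0.0135, 0, 0, 0, 0, -1],
    [-0.002, 0.0135, 0, 0, 0, 0, -1],
    [-0.002, 0.0135, 0, 0, 0, 0, -1],
    [0, 0, 0, 0, 0, 0, -1]
  ]
}}

```text
time: 17.8
tcp_pos: [0.5299, -0.1268, 0.1395]
tool_rot: [0.998, 0.068, 0.0, 0.0]
wrist_force: [0.1, -0.0, 4.5]
gripper_width: 0.0298
gripper_force: 60.0
```

Request:
{"api": "play_rows", "payload": {
  "steps": [
    [-0.002, 0.0135, 0, 0, 0, 0, -1],
    [-0.002, 0.0135, 0, 0, 0, 0, -1],
    [-0.002, 0.0135, 0, 0, 0, 0, -1],
    [-0.002, 0.0135, 0, 0, 0, 0, -1],
    [0, 0, 0, 0, 0, 0, -1]
  ]
}}

```text
time: 18.42
tcp_pos: [0.5298, -0.1433, 0.1395]
tool_rot: [0.998, 0.068, 0.0, 0.0]
wrist_force: [1.1, 0.8, 3.3]
gripper_width: 0.0298
gripper_force: 60.0
```

Run:
```python
from h import *
a,d=cap('scene'); b,d=cap('top')
A=cv2.resize(a[170:270,200:360],(640,300),interpolation=cv2.INTER_CUBIC); B=cv2.resize(b[235:310,280:440],(640,300),interpolation=cv2.INTER_CUBIC)
cv2.imwrite('pics/s5.png',np.vstack([A,B])[:,:,::-1])
```

```text
(no output)
```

View pics/s5.png

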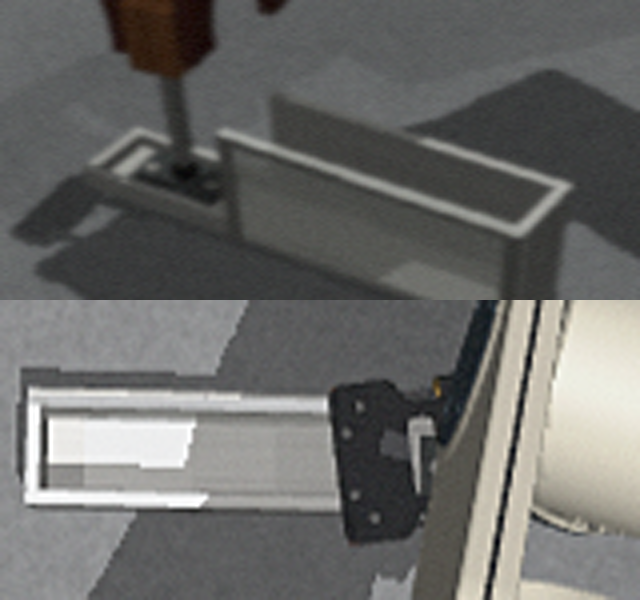

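The plate lies in the tray with the foot on its middle (185,172 in the upper half). Lifting the picker straight up.

Request:
{"api": "play_rows", "payload": {
  "steps": [
    [0, 0, -0.03, 0, 0, 0, -1],
    [0, 0, -0.1, 0, 0, 0, -1],
    [0, 0, -0.12, 0, 0, 0, -1],
    [0, 0, -0.12, 0, 0, 0, -1],
    [0, 0, -0.08, 0, 0, 0, -1],
    [0, 0, -0.025, 0, 0, 0, -1],
    [0, 0, 0, 0, 0, 0, -1]
  ]
}}

```text
time: 19.4
tcp_pos: [0.5294, -0.1426, 0.2816]
tool_rot: [0.998, 0.068, -0.0, -0.0]
wrist_force: [0.2, -0.1, -1.7]
gripper_width: 0.0297
gripper_force: 60.0
```

Run:
```python
from h import *
o=manip.get_obs(); print(o['tcp_pos'],mv([.5078,.2856,.282]),o['wrist_force'],o['torque'],o['gripper_width'])
im,d=cap('scene'); P=world('scene',d); I=im.astype(int).sum(2)
m=(P[...,1]<-.09)&(P[...,1]>-.195)&(abs(P[...,0]-.53)<.024)&(P[...,2]>.0105)&(P[...,2]<.0155)
q=P[m]; print(m.sum(),q.mean(0)); print(cv2.minAreaRect((q[:,:2]*1000).astype(np.float32)))
for k in np.arange(-.19,-.09,.008):
    s=P[(abs(P[...,1]-k)<.004)&(abs(P[...,0]-.53)<.01)&(P[...,2]<.1)&(P[...,2]>0)]; print(round(k,3),len(s),np.median(s[:,2]).round(4))
```

```text
[ 0.52941165 -0.14259704  0.28157353] [ 1.2220e-01 -1.4239e+00 -1.4000e-03] [ 0.15865039 -0.07384278 -1.6678524 ] [-0.03498668 -0.03913186  0.03447069] 0.02972438216459012
290 [ 0.52952058 -0.15075579  0.01319502]
((530.9681396484375, -148.77459716796875), (91.64453125, 46.53089904785156), 87.90129089355469)
-0.19 39 0.0116
-0.182 20 0.0056
-0.174 9 0.0126
-0.166 23 0.0132
-0.158 23 0.0128
-0.15 22 0.0131
-0.142 21 0.0133
-0.134 26 0.0136
-0.126 21 0.0138
-0.118 17 0.0095
-0.11 1 0.0043
-0.102 0 nan
-0.094 0 nan
  return _methods._mean(a, axis=axis, dtype=dtype,
  ret = ret.dtype.type(ret / rcount)
```

Request:
{"api": "play_rows", "payload": {
  "steps": [
    [0.005, -0.06, 0, 0, 0, 0, -1],
    [0.0112, -0.13, 0, 0, 0, 0, -1],
    [0.0112, -0.13, 0, 0, 0, 0, -1],
    [0.0112, -0.13, 0, 0, 0, 0, -1],
    [0.0112, -0.13, 0, 0, 0, 0, -1],
    [0.0112, -0.13, 0, 0, 0, 0, -1],
    [0.0112, -0.13, 0, 0, 0, 0, -1],
    [0.0112, -0.13, 0, 0, 0, 0, -1],
    [0.0112, -0.13, 0, 0, 0, 0, -1],
    [0.0112, -0.13, 0, 0, 0, 0, -1],
    [0.0112, -0.13, 0, 0, 0, 0, -1],
    [0.005, -0.064, 0, 0, 0, 0, -1]
  ]
}}

```text
time: 20.95
tcp_pos: [0.5067, 0.2878, 0.2809]
tool_rot: [0.998, 0.069, -0.001, 0.0]
wrist_force: [-0.9, -0.2, -1.4]
gripper_width: 0.0298
gripper_force: 60.0
```

Request:
{"api": "play_rows", "payload": {
  "steps": [
    [0, 0, 0, 0, 0, 0, -1],
    [0, 0, 0, 0, 0, 0, -1]
  ]
}}

```text
time: 21.2
tcp_pos: [0.5078, 0.2847, 0.2815]
tool_rot: [0.998, 0.068, -0.0, 0.0]
wrist_force: [0.3, -0.2, -1.9]
gripper_width: 0.0297
gripper_force: 60.0
```

Run:
```python
from h import *
o=manip.get_obs(); print(o['tcp_pos'],o['tool_rot'],mv([.5078,.2856,.160]),o['wrist_force'])
im,d=cap('top'); P=world('top',d); I=im.astype(int).sum(2)
m=np.zeros(d.shape,bool); m[255:295,360:430]=1; m&=(I<260)&(P[...,2]>.009)&(P[...,2]<.017)&(abs(P[...,0]-.529)<.019)
q=P[m]; print('plate',m.sum(),q.mean(0),cv2.minAreaRect((q[:,:2]*1000).astype(np.float32)))
a,d=cap('scene'); P=world('scene',d)
# picker handle/rod profile
for z0,z1 in((.31,.33),(.29,.305),(.275,.288),(.24,.262),(.21,.235),(.18,.205),(.158,.175)):
    s=P[(P[...,2]>z0)&(P[...,2]<z1)&(abs(P[...,0]-.51)<.018)&(abs(P[...,1]-.285)<.018)]
    print(z0,len(s),s.mean(0).round(4) if len(s) else '',[s[:,i].min().round(4) for i in(0,1)]+[s[:,i].max().round(4) for i in(0,1)] if len(s) else '')
A=cv2.resize(a[150:340,380:520],None,fx=3,fy=3); B=cv2.resize(im[235:310,280:440],(380,178)); B=cv2.copyMakeBorder(B,0,A.shape[0]-178,0,0,cv2.BORDER_CONSTANT)
cv2.imwrite('pics/s6.png',np.hstack([A,B])[:,:,::-1])
```

```text
[0.50779364 0.28468025 0.28153789] [ 9.97697104e-01  6.78243671e-02 -4.23914655e-04  4.05684549e-04] [ 0.0008 -0.0033  0.4051] [ 0.31380358 -0.16103065 -1.85941128]
plate 26 [ 0.53257444 -0.16129376  0.01236909] ((528.6458740234375, -152.32664489746094), (72.52558898925781, 34.733158111572266), 89.97052001953125)
0.31 522 [0.5155 0.2847 0.3239] [np.float64(0.4926), np.float64(0.267), np.float64(0.526), np.float64(0.3029)]
0.29 214 [0.5213 0.2852 0.2976] [np.float64(0.5123), np.float64(0.2671), np.float64(0.5254), np.float64(0.3029)]
0.275 158 [0.5215 0.2851 0.2817] [np.float64(0.5142), np.float64(0.2671), np.float64(0.5249), np.float64(0.3028)]
0.24 79 [0.5118 0.2836 0.2506] [np.float64(0.5082), np.float64(0.2778), np.float64(0.5147), np.float64(0.2894)]
0.21 87 [0.512  0.2839 0.2224] [np.float64(0.5076), np.float64(0.2777), np.float64(0.5151), np.float64(0.2894)]
0.18 69 [0.5118 0.2836 0.1945] [np.float64(0.5069), np.float64(0.2776), np.float64(0.5156), np.float64(0.2893)]
0.158 63 [0.5114 0.2836 0.1663] [np.float64(0.5032), np.float64(0.276), np.float64(0.5163), np.float64(0.2907)]
```

View pics/s6.png

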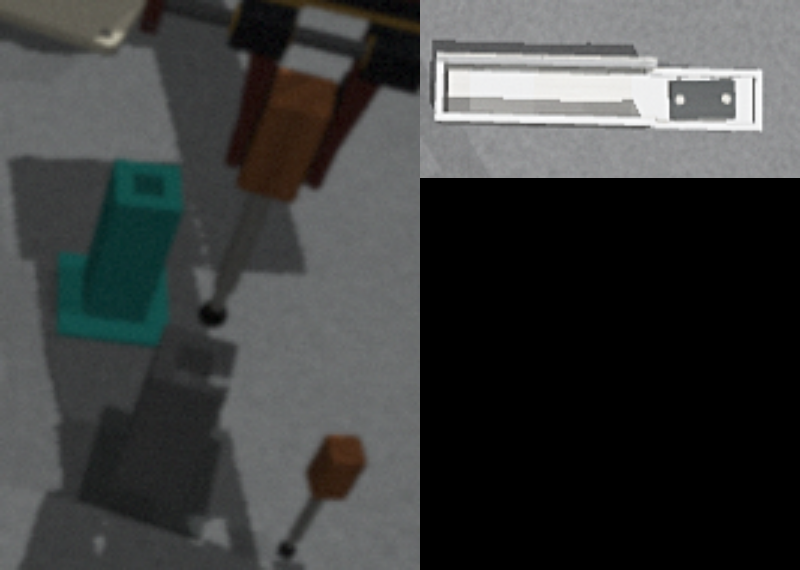

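The plate lies wholly in the tray (right inset 670–735, mouth at 655, tray end at 755). The picker hangs vertical above its stand, foot at (212,315). Inserting it in steps with force checks.

Request:
{"api": "play_rows", "payload": {
  "steps": [
    [0.001, -0.003, 0.05, 0, 0, 0, -1],
    [0, 0, 0.05, 0, 0, 0, -1],
    [0, 0, 0, 0, 0, 0, -1],
    [0, 0, 0, 0, 0, 0, -1]
  ]
}}

```text
time: 21.8
tcp_pos: [0.5083, 0.2864, 0.2517]
tool_rot: [0.998, 0.068, -0.0, 0.0]
wrist_force: [-0.4, -0.2, -1.3]
gripper_width: 0.0299
gripper_force: 60.0
```

Request:
{"api": "play_rows", "payload": {
  "steps": [
    [0, 0, 0.01, 0, 0, 0, -1],
    [0, 0, 0.012, 0, 0, 0, -1],
    [0, 0, 0.012, 0, 0, 0, -1],
    [0, 0, 0, 0, 0, 0, -1]
  ]
}}

```text
time: 22.3
tcp_pos: [0.5081, 0.2864, 0.2413]
tool_rot: [0.998, 0.068, -0.0, 0.0]
wrist_force: [0.2, 0.8, -1.8]
gripper_width: 0.0299
gripper_force: 60.0
```

Request:
{"api": "play_rows", "payload": {
  "steps": [
    [0, 0.0025, 0.01, 0, 0, 0, -1],
    [0, 0, 0.02, 0, 0, 0, -1],
    [0, 0, 0.03, 0, 0, 0, -1],
    [0, 0, 0.03, 0, 0, 0, -1],
    [0, 0, 0, 0, 0, 0, -1]
  ]
}}

```text
time: 22.92
tcp_pos: [0.5078, 0.2854, 0.2135]
tool_rot: [0.998, 0.068, -0.001, 0.0]
wrist_force: [-0.7, 0.1, -1.7]
gripper_width: 0.0301
gripper_force: 60.0
```

Request:
{"api": "play_rows", "payload": {
  "steps": [
    [0, 0, 0.05, 0, 0, 0, -1],
    [0, 0, 0.05, 0, 0, 0, -1],
    [0, 0, 0.05, 0, 0, 0, -1],
    [0, 0, 0.05, 0, 0, 0, -1],
    [0, 0, 0.04, 0, 0, 0, -1],
    [0, 0, 0.018, 0, 0, 0, -1],
    [0, 0, 0, 0, 0, 0, -1],
    [0, 0, 0, 0, 0, 0, -1]
  ]
}}

```text
time: 23.92
tcp_pos: [0.5088, 0.286, 0.1378]
tool_rot: [0.998, 0.068, 0.0, -0.0]
wrist_force: [0.4, -0.0, -2.3]
gripper_width: 0.0296
gripper_force: 60.0
```

Request:
{"api": "play_rows", "payload": {
  "steps": [
    [-0.002, 0, 0.01, 0, 0, 0, -1],
    [0, 0, 0.0075, 0, 0, 0, -1],
    [0, 0, 0, 0, 0, 0, -1],
    [0, 0, 0, 0, 0, 0, -1]
  ]
}}

```text
time: 24.42
tcp_pos: [0.5078, 0.2856, 0.1321]
tool_rot: [0.998, 0.068, -0.0, 0.0]
wrist_force: [0.0, -0.5, -1.8]
gripper_width: 0.0295
gripper_force: 60.0
```

Request:
{"api": "play_rows", "payload": {
  "steps": [
    [0, 0, 0.002, 0, 0, 0, -1],
    [0, 0, 0, 0, 0, 0, -1]
  ]
}}

```text
time: 24.68
tcp_pos: [0.5078, 0.2857, 0.132]
tool_rot: [0.998, 0.068, 0.0, -0.0]
wrist_force: [-3.0, -1.8, 5.0]
gripper_width: 0.0295
gripper_force: 60.0
```

Seated (contact force about 7 N). Releasing and retreating upward.

Request:
{"api": "play_rows", "payload": {
  "steps": [
    [0, 0, 0, 0, 0, 0, 0.2],
    [0, 0, 0, 0, 0, 0, 1],
    [0, 0, 0, 0, 0, 0, 1],
    [0, 0, 0, 0, 0, 0, 1],
    [0, 0, 0, 0, 0, 0, 1],
    [0, 0, 0, 0, 0, 0, 1]
  ]
}}

```text
time: 25.42
tcp_pos: [0.5078, 0.2856, 0.1314]
tool_rot: [0.998, 0.068, -0.0, -0.0]
wrist_force: [-0.6, 0.1, -0.3]
gripper_width: 0.0861
gripper_force: 0.0
```

Request:
{"api": "play_rows", "payload": {
  "steps": [
    [0, 0, -0.05, 0, 0, 0, 1],
    [0, 0, -0.1, 0, 0, 0, 1],
    [0, 0, -0.1, 0, 0, 0, 1],
    [0, 0, -0.1, 0, 0, 0, 1],
    [0, 0, -0.05, 0, 0, 0, 1],
    [0, 0, 0, 0, 0, 0, 1],
    [0, 0, 0, 0, 0, 0, 1]
  ]
}}

```text
time: 26.3
tcp_pos: [0.5072, 0.2853, 0.2505]
tool_rot: [0.998, 0.068, -0.001, 0.0]
wrist_force: [0.1, -0.8, 0.2]
gripper_width: 0.0878
gripper_force: 0.0
```

Run:
```python
from h import *
o=manip.get_obs(); print(o['time'],o['tcp_pos'],o['gripper_width'],o['wrist_force'])
im,d=cap('scene'); P=world('scene',d)
for n,a,b in(('top',.172,.19),('side',.13,.19)):
    s=P[235:285,425:470].reshape(-1,3); s=s[(s[:,2]>a)&(s[:,2]<b)]; print(n,len(s),np.median(s[:,2]),cv2.minAreaRect((s[:,:2]*1000).astype(np.float32)))
```

```text
26.3 [0.50720991 0.28531549 0.25049145] 0.0878040827955536 [ 0.05556889 -0.77163723  0.18953785]
top 274 0.17890331446318908 ((507.4426574707031, 284.7218322753906), (31.78264617919922, 30.11672019958496), 8.887802124023438)
side 593 0.16894091117951826 ((508.4432373046875, 284.8600769042969), (34.04397201538086, 30.046125411987305), 8.005535125732422)
```

```bash
python3 -c "
from bench import manip
print(manip.finish_job())"
```

```text
the job is handed in; nothing more can be done
None
```

The job is handed in at about 26 s of the 72 s: the plate lies wholly in the tray, the picker is back upright and fully home in the grey stand, and the largest press I read was about 9 N; no verdict was returned.

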